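# Make up the shoe-care and stain-treatment kits on the laundry-room counter

### The job

Make up the two kits on the laundry counter: the black shoe brush and the jar of black shoe cream go in the wooden tray, and the blue scrubbing brush, the blue-lidded tablet jar and the orange stain-remover bottle go in the green tray. Put each thing on the floor of the compartment made for it (brushes in the long ones, bristles down; in the green tray the jar in the middle and the bottle in the small end one; jars and bottle upright), with both trays standing flat on the counter. Leave the brown cream, the thread spool and the tape measure where they stand.

Things in the scene. Friction and masses are not known exactly. Their poses are not given: they have to be found in the camera images.
- shoe_tray: Open tray of brown wood, 262 x 84 mm outside plus 10 mm end lips; walls and divider 28 mm high, 4 mm thick, floor 4 mm thick; loose, 0.5 kg. Origin: centre of underside; x along the tray, y across, z up. Long brush compartment centred at x = -39 mm (clear 176 x 76 mm), square jar compartment at x = +90 mm (clear 74 x 76 mm), both at y = 0.
- stain_tray: Open green tray, 274 x 84 mm outside plus 10 mm end lips; walls and dividers 28 mm high, 4 mm thick, floor 4 mm thick; loose, 0.5 kg. Origin: centre of underside; x along the tray, y across, z up. Long brush compartment centred at x = -72 mm (clear 122 x 76 mm), middle jar one at x = +32 mm (78 x 76 mm), small end one for the bottle at x = +104 mm (58 x 76 mm), all at y = 0.
- shoe_brush: Shoe brush, black-brown wooden back, black bristles, round ends, lying on its bristles: 150 long, 48 wide, 47 mm high, 130 g. The back, to be gripped across its width, is the top 22 mm; the bristles below act as a rigid block 132 x 38 x 25 mm. Origin: centre of its underside; x along its length, y across, z up.
- black_cream: Jar of black shoe cream with a black screw lid and black label: round, 50 mm diameter, 50 mm high, standing upright, about 120 g. Origin: centre of its underside; z up.
- scrub_brush: Scrubbing brush, blue plastic back, white bristles, round ends, lying on its bristles: 100 long, 40 wide, 40 mm high, 70 g. The back, to be gripped across its width, is the top 18 mm; the bristles below act as a rigid block 82 x 30 x 22 mm. Origin: centre of its underside; x along its length, y across, z up.
- tablet_jar: Jar of stain-remover tablets, white and pale blue with a blue lid: round, 56 mm diameter, 60 mm high, standing upright, about 160 g. Origin: centre of its underside; z up.
- stain_bottle: Small orange bottle of liquid stain remover with a white cap and white label: round, 40 mm diameter up to 74 mm height, cap 26 mm diameter, 100 mm high in all, standing upright, about 130 g. Origin: centre of its underside; z up.
- brown_cream: Jar of brown shoe cream, same shape as the black one (50 mm diameter, 50 mm high) but with a brown lid and label; not wanted, stays where it is. Origin: centre of its underside; z up.
- thread_spool: Spool of red thread with pale wooden ends, 42 mm diameter, 50 mm high, standing upright; not wanted, stays where it is. Origin: centre of its underside; z up.
- tape_measure: Yellow and black tape measure, 58 x 36 mm, 55 mm high, standing; not wanted, stays where it is. Origin: centre of its underside; x along its longer side, z up.
Mind the look-alikes: they are no part of the job. There is more than one size of the scrub_brush; the job needs the largest.

How it is judged:
At the end, for the whole second after the job is handed in: Each of the five lies on the floor of its own compartment (underside under 10 mm above the tray's), upright or bristles down within 0.15 rad, between its walls (13 to 25 mm off centre), at rest; both trays flat on the counter; brown cream, spool and tape never moved over 40 mm or tipped (x of shoe_brush in the frame of shoe_tray between -0.063 and -0.015 m and y of shoe_brush in the frame of shoe_tray between -0.021 and 0.021 m and z of shoe_brush in the frame of shoe_tray between 0 and 0.01 m and angle between each of shoe_brush, black_cream, scrub_brush, tablet_jar, stain_bottle's own z axis and vertical below 0.15 rad and linear speed of each of shoe_brush, black_cream, scrub_brush, tablet_jar, stain_bottle, shoe_tray, stain_tray below 0.02 m/s and x of black_cream in the frame of shoe_tray between 0.074 and 0.106 m and y of black_cream in the frame of shoe_tray between -0.017 and 0.017 m and z of black_cream in the frame of shoe_tray between 0 and 0.01 m and x of scrub_brush in the frame of stain_tray between -0.094 and -0.05 m and y of scrub_brush in the frame of stain_tray between -0.025 and 0.025 m and z of scrub_brush in the frame of stain_tray between 0 and 0.01 m and x of tablet_jar in the frame of stain_tray between 0.017 and 0.047 m and y of tablet_jar in the frame of stain_tray between -0.014 and 0.014 m and z of tablet_jar in the frame of stain_tray between 0 and 0.01 m and x of stain_bottle in the frame of stain_tray between 0.091 and 0.117 m and y of stain_bottle in the frame of stain_tray between -0.022 and 0.022 m and z of stain_bottle in the frame of stain_tray between 0 and 0.01 m and angle between each of shoe_tray, stain_tray's own z axis and vertical below 0.06 rad and height (world z) of each of shoe_tray, stain_tray below 0.01 m); the robot touches nothing.
It fails at once if the brown cream jar is moved more than 40 mm or tipped over (distance of brown_cream from where it was at the start of the episode above 0.04 m or angle between brown_cream's own z axis and vertical above 0.6 rad).
It fails at once if the thread spool is moved more than 40 mm or tipped over (distance of thread_spool from where it was at the start of the episode above 0.04 m or angle between thread_spool's own z axis and vertical above 0.6 rad).
It fails at once if the tape measure is moved more than 40 mm or tipped over (distance of tape_measure from where it was at the start of the episode above 0.04 m or angle between tape_measure's own z axis and vertical above 0.6 rad).
It also fails if it takes over 128 s, if anything falls off the work surface, if the arm or the gripper's body presses on something with over 40 N, if the wrist force passes 120 N, or if a joint passes its speed limit or range.

### The arm

A 7-joint arm with a two-finger parallel gripper is mounted at the origin on the work surface. World frame = base frame: x ahead of the robot, y to its left, z up, the work surface at z = 0. Lengths are in m, angles in rad, forces in N, time in s.
With the tool pointing down it reaches from about 0.35 to 0.9 m from the base axis. Payload 8.1 kg.
Tool frame: the origin (TCP) lies at the centre of the arm's flange, where the gripper is bolted on; the fingertips stand 178 mm ahead of it and the grasp point (between the pads) lies 159 mm ahead of it; z points along the fingers, y is the line along which they close (so a half turn about z gives the same grasp; the last joint's range is limited). The gripper opens to 92 mm and grips with 3 to 60 N. Pads are 19 mm wide; open, the fingers measure 130 mm over their backs; the gripper's body (75 mm by 190 mm) begins 47 mm behind the grasp point.
Start: joints at [1.138, 0.434, 0.025, 1.573, -0.012, 1.134, -0.075], TCP at [0.202, -0.591, 0.405] pointing down, gripper open.
Joint ranges: [-2.62, 2.62], [-0.44, 2.09], [-1.27, 1.32], [0.08, 2.57], [-1.32, 4.46], [0.12, 2], [-2.74, 2.74]. Speed limits (rad/s): [2.22, 2.22, 3.01, 3.01, 3.14, 3.14, 3.14].

### API

Orientations are given as a 3x3 rotation matrix whose columns are the frame's x, y, z axes.
In Python, from rig import get_state, grab_frame, camera_model, finish_job gives the robot as it stands.
- The arm moves only by the tool move_arm, never from a script. Its arguments are lists of equal length, an entry for each row: "jaw": the opening, from 0 (shut) to 1 (fully open); "slide": the shift along the tool's x, y, z in units of 60 mm (1.0 is 60 mm), a list of three; "rot": the turn, a rotation vector about the tool's x, y, z in units of 5 degrees (1.0 is 5 degrees), a list of three. A call has 1 to 20 rows; each row is the pose to reach, as a shift and turn from the pose commanded when the call began, along the tool's axes at that moment; what a row does not reach only later rows make up. A row lasts 1/8 s, in which the tool goes at most 62.5 mm and 10.7 degrees, less where a joint would pass 70% of its speed; a pose out of reach is approached as far as the arm can. A call with a gripper value outside its range is refused whole. The fingers move at their own pace and stop on an object; "newtons" is the grip in N (left out, the last holds). Time passes only in rows, so rows that repeat a pose let the fingers close. It gives the time, the measured TCP pose, the force, the opening and the grip force at its end, in the units of the state.
- get_state(): the state, without advancing time (a new reading comes with each control period).
- grab_frame(name): name is "scene" or "side" or "wrist"; returns the picture (420x560x3 uint8, red, green, blue); there is no depth.
- camera_model(name): a dict with "camera_matrix" (3x3 intrinsics, pixels), "camera_from_world" (4x4, takes a point from world to camera coordinates). Camera axes: x right, y down, z forward; pixel columns grow to the right and rows downward; lengths in m; the calibration is good to about 2 mm. A picture is of the moment at which its call begins: read the wrist's pose just before it. camera_model takes no time and is no camera call; for the wrist camera it gives the pose at the moment of the call.
- finish_job(): hands the job in; it is judged then, once.
The state is a dict: "time": time; "joint_pos": joint angles; "joint_vel": joint speeds; "tau": joint torques, N m; "position": TCP position; "tool_rot": TCP orientation; "wrist_force": force on the tool from outside, world axes, zero at the start; "ft_torque": the same for the moment, N m; "gripper_width": finger opening in m; "grasp_force": force on a finger pad.
Only numpy, scipy, OpenCV 4.12 (cv2) and the standard library are available. Lean on these libraries where they do the work, as an engineer would, in place of code of your own. Each camera call takes 0.05 s, during which the arm holds its last target. There are 200 camera calls.

## Working session

There is one attempt and no reset: what is moved stays moved. The work goes in short steps, Python scripts to look and compute and a tool call to move; the robot and the scene stay as the last step left them, time stands still between calls to the robot, and variables do not carry over. Pictures are saved under pics/ and viewed, at most 14 in all, crops included, and the job is handed in when it is done.

Besides the shell and the picture viewer there is one more tool, called after "Call:" as a command line: name --argument value ..., lists and objects as JSON in quotes. move_arm: Moves the arm, as the interface text tells. Its arguments: {"type":"object","properties":{"jaw":{"type":"array"},"slide":{"type":"array"},"rot":{"type":"array"},"newtons":{"type":"number"}},"required":["jaw","slide","rot"]}

```bash
mkdir -p pics; ls
python3 - <<'E'
from rig import *
import cv2, numpy as np
s=get_state(); print(s['time'],s['position'],s['tool_rot'],s['gripper_width'])
for n in ("scene","side","wrist"):
    c=camera_model(n); f=grab_frame(n); cv2.imwrite(f'pics/{n}0.png',f[:,:,::-1])
    print(n,np.round(c['camera_matrix'],1).tolist(),np.round(c['camera_from_world'],3).tolist())
E
```

```text
pics
0.0 [ 0.2023131  -0.59110622  0.40393785] [[ 9.46121886e-01  3.23810088e-01 -6.34975158e-04]
 [ 3.23810684e-01 -9.46120791e-01  1.44574865e-03]
 [-1.32615202e-04 -1.57346618e-03 -9.99998753e-01]] 0.09215695668109555
scene [[464.2, 0.0, 279.5], [0.0, 464.2, 209.8], [0.0, 0.0, 1.0]] [[-0.841, 0.54, -0.013, 0.405], [0.371, 0.56, -0.741, -0.142], [-0.393, -0.629, -0.671, 1.173], [0.0, 0.0, 0.0, 1.0]]
side [[536.4, 0.0, 288.8], [0.0, 536.4, 210.2], [0.0, 0.0, 1.0]] [[-0.869, -0.494, -0.017, 0.424], [-0.339, 0.619, -0.708, 0.181], [0.36, -0.61, -0.706, 0.869], [0.0, 0.0, 0.0, 1.0]]
wrist [[330.4, 0.0, 279.1], [0.0, 330.4, 208.4], [0.0, 0.0, 1.0]] [[0.323, -0.946, -0.001, -0.625], [-0.915, -0.313, 0.255, -0.03], [-0.241, -0.082, -0.967, 0.389], [0.0, 0.0, 0.0, 1.0]]
```

View pics/scene0.png

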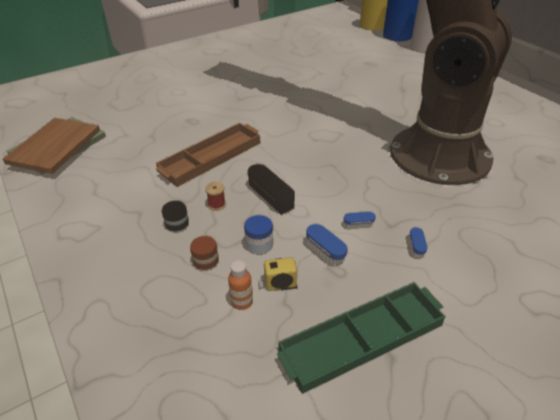

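View pics/side0.png

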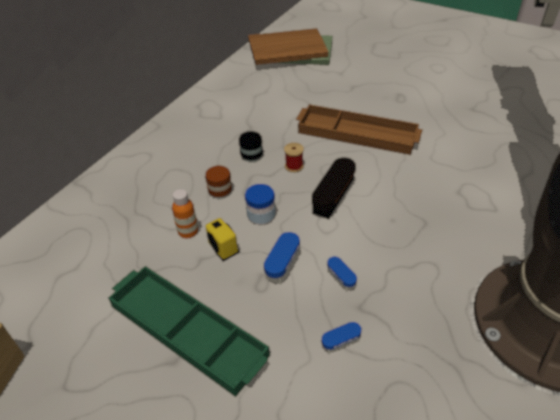

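Scene view: the wooden tray is at (210,153), with its jar end to the left, and the green tray at (362,335), with its small end to the right. The shoe brush is at (271,188) and the bottle at (240,285).

Look-alikes and choices:
- **Scrub brush:** the blue brushes are at (327,243), (360,218) and (418,240). I choose the largest, (327,243).
- **Black cream:** the jars are black at (175,215) and brown at (204,252). I choose the black one.
- **Tablet jar:** (259,233) is the only blue-lidded jar.
- **Wooden tray:** the boards at (55,145) are not the tray.

```bash
cat > h.py <<'E'
from rig import *
import cv2, numpy as np
def cast(n,uv,z,cm=None):
    c=cm or camera_model(n); M=c['camera_from_world']=np.array(c['camera_from_world']); K=np.array(c['camera_matrix'])
    R,t=M[:3,:3],M[:3,3]; o=-R.T@t
    uv=np.asarray(uv,float).reshape(-1,2)
    d=np.c_[uv,np.ones(len(uv))]@np.linalg.inv(K).T@R
    return (o+d*((z-o[2])/d[:,2])[:,None])[:,:2]
def masks(f):
    h=cv2.cvtColor(f,cv2.COLOR_RGB2HSV); r=lambda a,b:cv2.inRange(h,np.array(a),np.array(b))
    return dict(blue=r((105,130,60),(130,255,255)),green=r((55,80,20),(95,255,200)),
      wood=r((3,90,60),(18,255,200)),dark=r((0,0,0),(180,255,48)),orange=r((3,170,120),(14,255,255)),
      yellow=r((20,130,90),(33,255,255)),brown=r((0,120,30),(9,255,150)))
def find(n,f,col,seed,z,cm=None):
    m=cv2.morphologyEx(masks(f)[col],cv2.MORPH_CLOSE,np.ones((5,5)) if col in('green','wood') else np.ones((3,3)))
    cs,_=cv2.findContours(m,cv2.RETR_EXTERNAL,cv2.CHAIN_APPROX_NONE)
    cs=[c for c in cs if cv2.contourArea(c)>60]
    c=max(cs,key=lambda c:cv2.pointPolygonTest(c,seed,True))
    p=cast(n,c[:,0,:],z,cm); (x,y),(w,hh),a=cv2.minAreaRect((p*1000).astype(np.float32))
    b=cv2.boxPoints(((x,y),(w,hh),a)); e=[b[1]-b[0],b[2]-b[1]]; e=max(e,key=np.linalg.norm)
    return np.round([x,y,max(w,hh),min(w,hh),np.degrees(np.arctan2(e[1],e[0]))%180],1), len(c)
E
python3 - <<'E'
from h import *
L=[('shoe_tray','wood',(210,165),(350,135),.014),('stain_tray','green',(362,340),(190,335),.014),
('shoe_brush','dark',(271,188),(335,188),.0235),('scrub','blue',(325,240),(283,252),.031),('small1','blue',(360,218),(341,270),.02),('small2','blue',(418,240),(341,337),.02),
('black','dark',(175,211),(251,139),.043),('tablet','blue',(259,226),(260,195),.053),('bottle','orange',(240,283),(184,215),.04),
('tape','yellow',(280,272),(222,238),.0275),('brown','brown',(204,247),(219,177),.043),('spool','brown',(216,200),(294,162),.025)]
I={n:cv2.imread(f'pics/{n}0.png')[:,:,::-1].copy() for n in('scene','side')}
for k,c,a,b,z in L:
    print(k,*[list(find(n,I[n],c,s,z)[0]) for n,s in(('scene',a),('side',b))])
cv2.imwrite('pics/crop.png',cv2.resize(I['scene'][130:400,140:460,::-1],None,fx=2.2,fy=2.2,interpolation=cv2.INTER_CUBIC))
E
```

```text
shoe_tray [np.float64(483.1), np.float64(-312.6), np.float64(288.1), np.float64(110.4), np.float64(10.4)] [np.float64(488.3), np.float64(-313.2), np.float64(285.2), np.float64(114.0), np.float64(10.7)]
stain_tray [np.float64(483.7), np.float64(314.9), np.float64(62.9), np.float64(49.5), np.float64(167.3)] [np.float64(512.4), np.float64(297.7), np.float64(295.7), np.float64(89.0), np.float64(173.4)]
shoe_brush [np.float64(443.7), np.float64(-100.8), np.float64(169.8), np.float64(61.1), np.float64(92.1)] [np.float64(442.6), np.float64(-103.1), np.float64(177.9), np.float64(55.4), np.float64(93.5)]
scrub [np.float64(440.3), np.float64(107.1), np.float64(95.2), np.float64(34.8), np.float64(95.8)] [np.float64(441.1), np.float64(108.1), np.float64(105.0), np.float64(39.1), np.float64(98.4)]
small1 [np.float64(336.3), np.float64(83.4), np.float64(60.3), np.float64(20.2), np.float64(152.9)] [np.float64(334.7), np.float64(83.0), np.float64(67.6), np.float64(26.6), np.float64(150.2)]
small2 [np.float64(282.0), np.float64(199.9), np.float64(61.0), np.float64(22.6), np.float64(54.4)] [np.float64(281.4), np.float64(198.1), np.float64(66.5), np.float64(26.8), np.float64(56.0)]
black [np.float64(661.4), np.float64(-124.2), np.float64(56.1), np.float64(43.8), np.float64(78.5)] [np.float64(655.0), np.float64(-126.1), np.float64(60.6), np.float64(43.3), np.float64(121.8)]
tablet [np.float64(542.4), np.float64(18.4), np.float64(51.3), np.float64(50.6), np.float64(114.5)] [np.float64(539.5), np.float64(20.1), np.float64(61.2), np.float64(51.5), np.float64(120.8)]Traceback (most recent call last):
  File "<stdin>", line 8, in <module>
  File "h.py", line 18, in find
    c=max(cs,key=lambda c:cv2.pointPolygonTest(c,seed,True))
ValueError: max() iterable argument is empty
```

```bash
sed -i 's/(3,170,120),(14/(3,150,90),(16/; s/(55,80,20),(95,255,200)/(55,60,10),(100,255,220)/; s/(20,130,90)/(18,100,70)/; s/len(c)$/len(c)/; s/np.round(\[x/np.array([x/; s/%180\],1)/%180]).round().astype(int).tolist()/' h.py
python3 - <<'E'
from h import *
L=[('stain_tray','green',(335,348),(190,335),.014),('bottle','orange',(240,280),(184,210),.04),
('tape','yellow',(280,272),(222,238),.0275),('brown','brown',(204,247),(219,177),.043),('spool','brown',(216,200),(294,162),.025)]
I={n:cv2.imread(f'pics/{n}0.png')[:,:,::-1].copy() for n in('scene','side')}
cv2.imwrite('pics/crop.png',cv2.resize(I['scene'][130:400,140:460,::-1],None,fx=2.2,fy=2.2,interpolation=cv2.INTER_CUBIC))
print('cap',cast('scene',(239,267),.1),cast('side',(180,195),.1))
print('div scene',cast('scene',[(198,157),(355,322),(398,301)],.028), 'side',cast('side',[(338,118),(183,322),(214,342)],.028))
for k,c,a,b,z in L:
  for n,s in(('scene',a),('side',b)):
    try: print(k,find(n,I[n],c,s,z))
    except Exception as e: print(k,n,cv2.cvtColor(I[n],cv2.COLOR_RGB2HSV)[s[1],s[0]])
E
```

```text
cap [[0.64346691 0.12972623]] [[0.63559003 0.12697822]]
div scene [[ 0.53062931 -0.28989699]
 [ 0.5142793   0.28424165]
 [ 0.42472774  0.29177273]] side [[ 0.53344756 -0.30905443]
 [ 0.50731675  0.30308897]
 [ 0.44352144  0.30871108]]
stain_tray ([506, 301, 296, 92, 173], 455)
stain_tray ([512, 298, 298, 90, 173], 343)
bottle ([638, 113, 37, 36, 65], 59)
bottle ([653, 111, 43, 36, 134], 57)
tape ([561, 127, 72, 59, 61], 143)
tape ([556, 122, 99, 45, 144], 99)
brown ([656, 3, 56, 46, 63], 69)
brown ([537, -109, 45, 33, 120], 50)
spool ([566, -123, 47, 33, 69], 49)
spool ([547, -127, 46, 34, 120], 50)
```

View pics/crop.png

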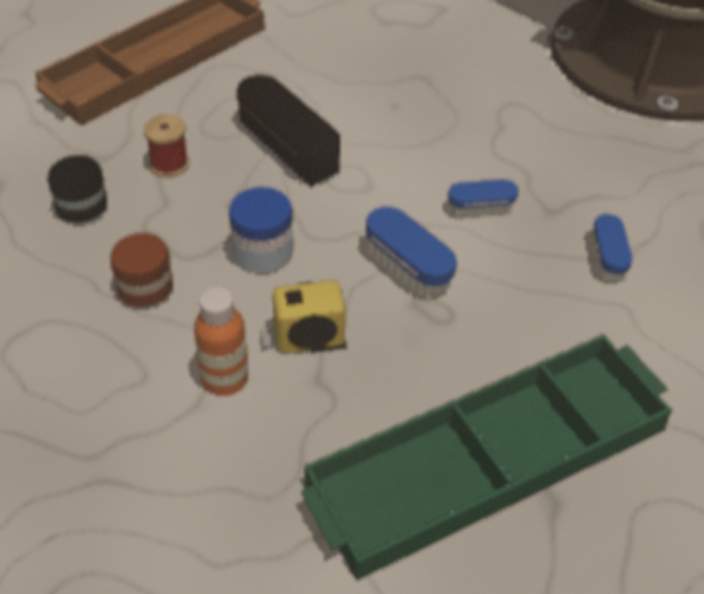

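The crop shows the largest blue brush at crop (410,245). The black jar at (78,190) is clearly different from the brown one at (141,270), and the trays' small ends are as I assumed. Measured sizes fit the descriptions: brush about 100 mm long, trays about 296 and 286 mm.

Next I hover between the shoe brush and its tray to get a top view.

```bash
cat >> h.py <<'E'
from scipy.spatial.transform import Rotation as Ro
def plan(*wps):  # (x,y,tip z,yaw deg)
    s=get_state(); P=np.array(s['position']);R=np.array(s['tool_rot'])
    print('t',round(s['time'],2),'tcp',P.round(4),'w',round(s['gripper_width'],4))
    for x,y,z,a in wps:
        c,q=np.cos(np.radians(a)),np.sin(np.radians(a)); T=np.array([[c,q,0],[q,-c,0],[0,0,-1]])
        d=np.array([x,y,z+.178])-P
        print('slide',(R.T@d/.06).round(2).tolist(),'rot',(np.degrees(Ro.from_matrix(R.T@T).as_rotvec())/5).round(2).tolist())
E
python3 -c "
from h import *
plan((.46,-.2,.23,93))"
```

```text
t 0.15 tcp [ 0.2023 -0.5912  0.4041] w 0.0921
slide [6.17, -4.78, -0.06] rot [-0.01, -0.01, -14.82]
```

Call:
move_arm --jaw '[0.8, 0.8, 0.8, 0.8, 0.8, 0.8, 0.8, 0.8, 0.8, 0.8, 0.8, 0.8]' --slide '[[6.17, -4.78, -0.06], [6.17, -4.78, -0.06], [6.17, -4.78, -0.06], [6.17, -4.78, -0.06], [6.17, -4.78, -0.06], [6.17, -4.78, -0.06], [6.17, -4.78, -0.06], [6.17, -4.78, -0.06], [6.17, -4.78, -0.06], [6.17, -4.78, -0.06], [6.17, -4.78, -0.06], [6.17, -4.78, -0.06]]' --rot '[[0, 0, -14.82], [0, 0, -14.82], [0, 0, -14.82], [0, 0, -14.82], [0, 0, -14.82], [0, 0, -14.82], [0, 0, -14.82], [0, 0, -14.82], [0, 0, -14.82], [0, 0, -14.82], [0, 0, -14.82], [0, 0, -14.82]]' --newtons 25

```text
time: 1.65
position: [0.4593, -0.201, 0.4083]
tool_rot: [[-0.05, 0.999, -0.0], [0.999, 0.05, -0.0], [-0.0, -0.0, -1.0]]
wrist_force: [0.1, -0.1, -0.2]
gripper_width: 0.0733
grasp_force: 0.0
```

Run:
```python
from h import *
s=get_state();print(s['time'],s['position'],np.round(s['joint_pos'],2))
cm=camera_model('wrist'); f=grab_frame('wrist'); cv2.imwrite('pics/w1.png',f[:,:,::-1])
K=np.array(cm['camera_matrix']);M=np.array(cm['camera_from_world'])
pr=lambda p:tuple(int(v) for v in ((K@(M@np.r_[p,1])[:3])[:2]/(K@(M@np.r_[p,1])[:3])[2]))
for k,c,p in (('tray','wood',(.486,-.313,.014)),('brush','dark',(.443,-.102,.0235)),('black','dark',(.658,-.125,.045))):
    print(k,pr(p),find('wrist',f,c,pr(p),p[2],cm))
```

```text
1.65 [ 0.45931615 -0.20099506  0.40827983] [ 0.66  0.27 -0.43  1.84  0.13  1.07  0.23]
tray (294, 273) ([504, -281, 252, 54, 5], 490)
brush (266, 89) ([477, -397, 744, 259, 3], 2743)
black (478, 123) ([652, -130, 68, 50, 10], 179)
```

View pics/w1.png

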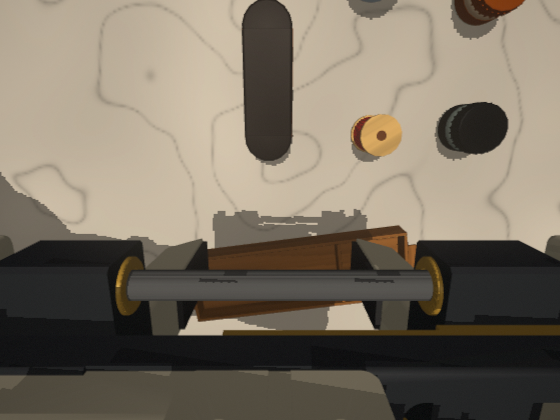

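Wrist view: the shoe brush spans (268,0–161). The black jar's lid is at about (480,127). The gripper half hides the tray; its far-right rim corner is at about (405,229) and its divider at about (338,243).

Run:
```python
from h import *
print(cast('wrist',[(268,1),(268,160),(268,80),(244,80),(293,80)],.04).round(4))
print('black lid',cast('wrist',[(481,127)],.05).round(4),'spool',cast('wrist',[(381,135)],.05).round(4))
print('corner',cast('wrist',[(405,229),(337,244)],.028).round(4))
u=np.array([np.cos(.183),np.sin(.183)]);v=np.array([-u[1],u[0]]);print('exp',np.array([.486,-.313])+.131*u+.042*v,np.array([.486,-.313])+.051*u+.042*v)
plan((.443,-.102,.10,93),(.443,-.102,.027,93))
```

```text
[[ 0.4421 -0.0249]
 [ 0.4483 -0.1724]
 [ 0.445  -0.0939]
 [ 0.4214 -0.0951]
 [ 0.4696 -0.0927]]
black lid [[ 0.6581 -0.1281]] spool [[ 0.5601 -0.1408]]
corner [[ 0.6077 -0.2444]
 [ 0.5318 -0.2665]]
exp [ 0.60716941 -0.24786189] [ 0.52850524 -0.26242031]
t 1.7 tcp [ 0.4594 -0.2008  0.4083] w 0.0739
slide [1.66, -0.19, 2.17] rot [-0.0, 0.0, -0.02]
slide [1.66, -0.19, 3.39] rot [-0.0, 0.0, -0.02]
```

Call:
move_arm --jaw '[0.8, 0.8, 0.8, 0.8, 0.8, 0.8, 0.8, 0.8, 0.8, 0, 0, 0, 0, 0, 0, 0, 0, 0]' --slide '[[1.68, -0.16, 2.1], [1.68, -0.16, 2.1], [1.68, -0.16, 2.1], [1.68, -0.16, 2.1], [1.68, -0.16, 2.8], [1.68, -0.16, 3.2], [1.68, -0.16, 3.38], [1.68, -0.16, 3.38], [1.68, -0.16, 3.38], [1.68, -0.16, 3.38], [1.68, -0.16, 3.38], [1.68, -0.16, 3.38], [1.68, -0.16, 3.38], [1.68, -0.16, 3.38], [1.68, -0.16, 2.9], [1.68, -0.16, 2.0], [1.68, -0.16, 2.0], [1.68, -0.16, 2.0]]' --rot '[[0, 0, 0], [0, 0, 0], [0, 0, 0], [0, 0, 0], [0, 0, 0], [0, 0, 0], [0, 0, 0], [0, 0, 0], [0, 0, 0], [0, 0, 0], [0, 0, 0], [0, 0, 0], [0, 0, 0], [0, 0, 0], [0, 0, 0], [0, 0, 0], [0, 0, 0], [0, 0, 0]]' --newtons 25

```text
time: 3.95
position: [0.4446, -0.1001, 0.288]
tool_rot: [[-0.052, 0.999, -0.0], [0.999, 0.052, -0.0], [-0.0, -0.0, -1.0]]
wrist_force: [0.4, -0.9, -2.0]
gripper_width: 0.0479
grasp_force: 25.0
```

Run:
```python
from h import *
plan((.448,-.320,.10,10.5),(.448,-.320,.033,10.5))
```

```text
t 3.95 tcp [ 0.4446 -0.1001  0.288 ] w 0.0479
slide [-3.66, -0.13, 0.17] rot [0.0, 0.0, 16.49]
slide [-3.66, -0.13, 1.28] rot [0.0, 0.0, 16.49]
```

Call:
move_arm --jaw '[0, 0, 0, 0, 0, 0, 0, 0, 0, 0, 0, 0, 0, 0, 0, 0.65, 0.65, 0.65, 0.65, 0.65]' --slide '[[-3.66, -0.13, 0.1], [-3.66, -0.13, 0.1], [-3.66, -0.13, 0.1], [-3.66, -0.13, 0.1], [-3.66, -0.13, 0.1], [-3.66, -0.13, 0.1], [-3.66, -0.13, 0.1], [-3.66, -0.13, 0.1], [-3.66, -0.13, 0.1], [-3.66, -0.13, 0.1], [-3.66, -0.13, 0.7], [-3.66, -0.13, 1.1], [-3.66, -0.13, 1.28], [-3.66, -0.13, 1.28], [-3.66, -0.13, 1.28], [-3.66, -0.13, 1.28], [-3.66, -0.13, 1.28], [-3.66, -0.13, 1.28], [-3.66, -0.13, 0.7], [-3.66, -0.13, -0.3]]' --rot '[[0, 0, 16.5], [0, 0, 16.5], [0, 0, 16.5], [0, 0, 16.5], [0, 0, 16.5], [0, 0, 16.5], [0, 0, 16.5], [0, 0, 16.5], [0, 0, 16.5], [0, 0, 16.5], [0, 0, 16.5], [0, 0, 16.5], [0, 0, 16.5], [0, 0, 16.5], [0, 0, 16.5], [0, 0, 16.5], [0, 0, 16.5], [0, 0, 16.5], [0, 0, 16.5], [0, 0, 16.5]]' --newtons 25

```text
time: 6.45
position: [0.4479, -0.3192, 0.3058]
tool_rot: [[0.983, 0.182, -0.004], [0.182, -0.983, 0.002], [-0.003, -0.003, -1.0]]
wrist_force: [1.1, -0.2, 0.1]
gripper_width: 0.0597
grasp_force: 0.0
```

Run:
```python
from h import *
plan((.658,-.127,.13,10.5),(.658,-.127,.028,10.5))
```

```text
t 6.45 tcp [ 0.4479 -0.3192  0.3058] w 0.0597
slide [4.03, -2.51, -0.04] rot [-0.03, 0.04, 0.0]
slide [4.03, -2.51, 1.66] rot [-0.03, 0.04, 0.0]
```

Call:
move_arm --jaw '[0.85, 0.85, 0.85, 0.85, 0.85, 0.85, 0.85, 0.85, 0.85, 0.85, 0.85, 0, 0, 0, 0, 0, 0, 0, 0]' --slide '[[4.03, -2.51, -0.04], [4.03, -2.51, -0.04], [4.03, -2.51, -0.04], [4.03, -2.51, -0.04], [4.03, -2.51, -0.04], [4.03, -2.51, -0.04], [4.03, -2.51, -0.04], [4.03, -2.51, 0.8], [4.03, -2.51, 1.4], [4.03, -2.51, 1.66], [4.03, -2.51, 1.66], [4.03, -2.51, 1.66], [4.03, -2.51, 1.66], [4.03, -2.51, 1.66], [4.03, -2.51, 1.66], [4.03, -2.51, 1.66], [4.03, -2.51, 1.0], [4.03, -2.51, 0.1], [4.03, -2.51, 0.1]]' --rot '[[0, 0, 0], [0, 0, 0], [0, 0, 0], [0, 0, 0], [0, 0, 0], [0, 0, 0], [0, 0, 0], [0, 0, 0], [0, 0, 0], [0, 0, 0], [0, 0, 0], [0, 0, 0], [0, 0, 0], [0, 0, 0], [0, 0, 0], [0, 0, 0], [0, 0, 0], [0, 0, 0], [0, 0, 0]]' --newtons 25

```text
time: 8.82
position: [0.6605, -0.1276, 0.305]
tool_rot: [[0.983, 0.182, 0.008], [0.182, -0.983, -0.001], [0.008, 0.002, -1.0]]
wrist_force: [-0.1, -0.3, -1.7]
gripper_width: 0.0496
grasp_force: 25.0
```

Run:
```python
from h import *
cv2.imwrite('pics/c2.png',cv2.resize(grab_frame('side')[60:300,100:440,::-1],None,fx=2,fy=2))
plan((.575,-.297,.12,10.5),(.575,-.297,.034,10.5))
```

```text
t 8.88 tcp [ 0.6595 -0.1275  0.3023] w 0.0494
slide [-1.9, 2.52, 0.07] rot [0.01, -0.04, -0.0]
slide [-1.9, 2.52, 1.5] rot [0.01, -0.04, -0.0]
```

View pics/c2.png

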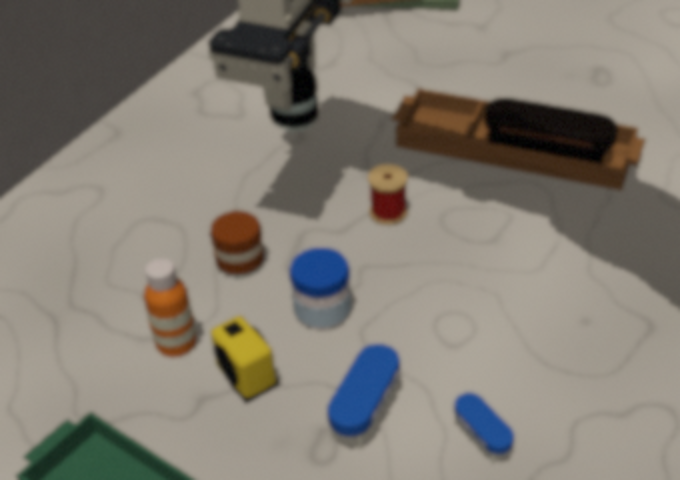

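The side crop shows the shoe brush lying flat in the wooden tray at (550,130). The black jar is held at (293,100).

Call:
move_arm --jaw '[0, 0, 0, 0, 0, 0, 0, 0, 0, 0, 0, 0.8, 0.8, 0.8, 0.8, 0.8, 0.8]' --slide '[[-1.9, 2.52, 0.0], [-1.9, 2.52, 0.0], [-1.9, 2.52, 0.0], [-1.9, 2.52, 0.0], [-1.9, 2.52, 0.0], [-1.9, 2.52, 0.0], [-1.9, 2.52, 0.8], [-1.9, 2.52, 1.3], [-1.9, 2.52, 1.5], [-1.9, 2.52, 1.5], [-1.9, 2.52, 1.5], [-1.9, 2.52, 1.5], [-1.9, 2.52, 1.5], [-1.9, 2.52, 1.5], [-1.9, 2.52, 1.0], [-1.9, 2.52, 0.1], [-1.9, 2.52, -0.4]]' --rot '[[0, 0, 0], [0, 0, 0], [0, 0, 0], [0, 0, 0], [0, 0, 0], [0, 0, 0], [0, 0, 0], [0, 0, 0], [0, 0, 0], [0, 0, 0], [0, 0, 0], [0, 0, 0], [0, 0, 0], [0, 0, 0], [0, 0, 0], [0, 0, 0], [0, 0, 0]]' --newtons 25

```text
time: 11.0
position: [0.5748, -0.2973, 0.3272]
tool_rot: [[0.983, 0.182, 0.003], [0.182, -0.983, -0.001], [0.003, 0.002, -1.0]]
wrist_force: [0.8, -0.5, 0.4]
gripper_width: 0.0734
grasp_force: 0.0
```

Run:
```python
from h import *
plan((.44,-.02,.17,97))
```

```text
t 11.0 tcp [ 0.5748 -0.2973  0.3272] w 0.0734
slide [-1.37, -4.95, -0.36] rot [0.04, -0.01, -17.3]
```

Call:
move_arm --jaw '[0.7, 0.7, 0.7, 0.7, 0.7, 0.7, 0.7, 0.7, 0.7, 0.7]' --slide '[[-1.37, -4.95, -0.36], [-1.37, -4.95, -0.36], [-1.37, -4.95, -0.36], [-1.37, -4.95, -0.36], [-1.37, -4.95, -0.36], [-1.37, -4.95, -0.36], [-1.37, -4.95, -0.36], [-1.37, -4.95, -0.36], [-1.37, -4.95, -0.36], [-1.37, -4.95, -0.36]]' --rot '[[0, 0, -17.3], [0, 0, -17.3], [0, 0, -17.3], [0, 0, -17.3], [0, 0, -17.3], [0, 0, -17.3], [0, 0, -17.3], [0, 0, -17.3], [0, 0, -17.3], [0, 0, -17.3]]'

```text
time: 12.25
position: [0.4395, -0.02, 0.346]
tool_rot: [[-0.118, 0.993, 0.0], [0.993, 0.118, -0.0], [-0.0, 0.0, -1.0]]
wrist_force: [-0.1, 0.3, 0.1]
gripper_width: 0.0641
grasp_force: 0.0
```

Run:
```python
from h import *
cm=camera_model('wrist'); f=grab_frame('wrist'); cv2.imwrite('pics/w3.png',f[:,:,::-1])
K=np.array(cm['camera_matrix']);M=np.array(cm['camera_from_world'])
pr=lambda p:tuple(int(v) for v in ((K@(M@np.r_[p,1])[:3])[:2]/(K@(M@np.r_[p,1])[:3])[2]))
for k,c,p in (('scrub','blue',(.441,.1075,.035)),('tablet','blue',(.541,.019,.055)),('tray','green',(.58,.29,.014)),('bottle','orange',(.64,.12,.04)),('tape','yellow',(.559,.125,.03))):
    try: print(k,pr(p),find('wrist',f,c,pr(p),p[2],cm))
    except Exception as e: print(k,e)
plan((.441,.1075,.10,97),(.441,.1075,.027,97))
```

```text
scrub (297, 46) ([445, 100, 81, 39, 97], 287)
tablet (404, 173) ([543, 19, 58, 57, 12], 218)
tray max() iterable argument is empty
bottle (546, 59) ([641, 129, 25, 12, 109], 84)
tape (443, 42) ([563, 124, 69, 52, 156], 292)
t 12.3 tcp [ 0.4395 -0.02    0.346 ] w 0.0645
slide [2.11, 0.28, 1.13] rot [0.0, 0.0, -0.04]
slide [2.11, 0.28, 2.35] rot [0.0, 0.0, -0.04]
```

View pics/w3.png

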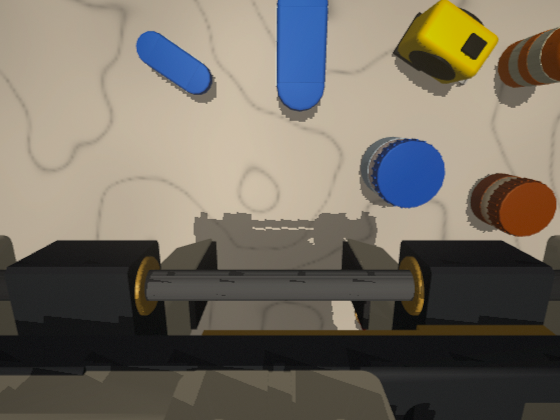

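Wrist view: the large blue brush is at (302,50), width 39 mm as it should be. The tablet lid is at (408,173) and the tape at (448,42), clear of the fingers.

Call:
move_arm --jaw '[0.7, 0.7, 0.7, 0.7, 0.7, 0.7, 0.7, 0.7, 0.7, 0, 0, 0, 0, 0, 0, 0, 0]' --slide '[[2.11, 0.31, 1.0], [2.11, 0.31, 1.0], [2.11, 0.31, 1.0], [2.11, 0.31, 1.0], [2.11, 0.31, 1.7], [2.11, 0.31, 2.2], [2.11, 0.31, 2.35], [2.11, 0.31, 2.35], [2.11, 0.31, 2.35], [2.11, 0.31, 2.35], [2.11, 0.31, 2.35], [2.11, 0.31, 2.35], [2.11, 0.31, 2.35], [2.11, 0.31, 2.35], [2.11, 0.31, 1.8], [2.11, 0.31, 0.9], [2.11, 0.31, 0.7]]' --rot '[[0, 0, 0], [0, 0, 0], [0, 0, 0], [0, 0, 0], [0, 0, 0], [0, 0, 0], [0, 0, 0], [0, 0, 0], [0, 0, 0], [0, 0, 0], [0, 0, 0], [0, 0, 0], [0, 0, 0], [0, 0, 0], [0, 0, 0], [0, 0, 0], [0, 0, 0]]' --newtons 25

```text
time: 14.42
position: [0.4432, 0.1085, 0.3066]
tool_rot: [[-0.122, 0.993, 0.004], [0.993, 0.122, 0.001], [0.001, 0.004, -1.0]]
wrist_force: [0.2, -0.7, -1.0]
gripper_width: 0.0397
grasp_force: 25.0
```

Run:
```python
from h import *
plan((.53,.22,.12,173),(.5805,.290,.12,173),(.5805,.290,.033,173))
```

```text
t 14.43 tcp [0.4432 0.1085 0.3066] w 0.0397
slide [1.67, 1.66, 0.15] rot [0.05, 0.03, -15.2]
slide [2.72, 2.64, 0.16] rot [0.05, 0.03, -15.2]
slide [2.72, 2.63, 1.61] rot [0.05, 0.03, -15.2]
```

Call:
move_arm --jaw '[0, 0, 0, 0, 0, 0, 0, 0, 0, 0, 0, 0, 0, 0, 0.65, 0.65, 0.65, 0.65, 0.65, 0.65]' --slide '[[2.72, 2.64, 0.0], [2.72, 2.64, 0.0], [2.72, 2.64, 0.0], [2.72, 2.64, 0.0], [2.72, 2.64, 0.0], [2.72, 2.64, 0.0], [2.72, 2.64, 0.0], [2.72, 2.64, 0.0], [2.72, 2.64, 0.16], [2.72, 2.64, 0.9], [2.72, 2.64, 1.4], [2.72, 2.64, 1.61], [2.72, 2.64, 1.61], [2.72, 2.64, 1.61], [2.72, 2.64, 1.61], [2.72, 2.64, 1.61], [2.72, 2.64, 1.61], [2.72, 2.64, 1.0], [2.72, 2.64, 0.1], [2.72, 2.64, -0.2]]' --rot '[[0, 0, -15.2], [0, 0, -15.2], [0, 0, -15.2], [0, 0, -15.2], [0, 0, -15.2], [0, 0, -15.2], [0, 0, -15.2], [0, 0, -15.2], [0, 0, -15.2], [0, 0, -15.2], [0, 0, -15.2], [0, 0, -15.2], [0, 0, -15.2], [0, 0, -15.2], [0, 0, -15.2], [0, 0, -15.2], [0, 0, -15.2], [0, 0, -15.2], [0, 0, -15.2], [0, 0, -15.2]]' --newtons 25

```text
time: 16.92
position: [0.5802, 0.2902, 0.3195]
tool_rot: [[-0.993, 0.122, 0.004], [0.122, 0.993, 0.003], [-0.003, 0.003, -1.0]]
wrist_force: [0.3, 0.3, -0.4]
gripper_width: 0.0593
grasp_force: 0.0
```

Run:
```python
from h import *
cv2.imwrite('pics/c4.png',grab_frame('wrist')[:,:,::-1])
plan((.543,.019,.14,173),(.543,.019,.030,173))
```

```text
t 16.98 tcp [0.5804 0.2902 0.3205] w 0.0596
slide [0.07, -4.56, 0.02] rot [0.04, 0.05, -0.0]
slide [0.07, -4.57, 1.86] rot [0.04, 0.05, -0.0]
```

View pics/c4.png

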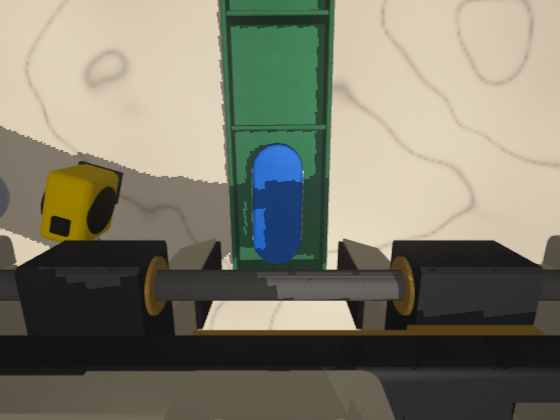

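The wrist view shows the scrub brush lying in the long compartment at (277,203). The tray's dividers are at (279,128) and (277,12), and its rims at columns about 228 and 330.

Run:
```python
from h import *
d=cast('wrist',[(279,128),(277,12)],.028); print(d.round(4), np.linalg.norm(d[0]-d[1]))
u=d[1]-d[0];u/=np.linalg.norm(u);print('yaw',np.degrees(np.arctan2(u[1],u[0])))
print('rims',cast('wrist',[(229,100),(331,100)],.028).round(4))
for n,x in(('o',0),('tab',.032),('bot',.104),('scrub',-.072)):print(n,(d[0]+u*(x+.009)).round(4))
```

```text
[[0.5211 0.2988]
 [0.4389 0.3075]] 0.08258346697925541
yaw 173.97428038798424
rims [[0.4952 0.2627]
 [0.5049 0.3417]]
o [0.5121 0.2997]
tab [0.4803 0.3031]
bot [0.4087 0.3107]
scrub [0.5837 0.2922]
```

Call:
move_arm --jaw '[0.8, 0.8, 0.8, 0.8, 0.8, 0.8, 0.8, 0.8, 0.8, 0.8, 0.8, 0, 0, 0, 0, 0, 0, 0, 0]' --slide '[[0.07, -4.57, 0.0], [0.07, -4.57, 0.0], [0.07, -4.57, 0.0], [0.07, -4.57, 0.0], [0.07, -4.57, 0.0], [0.07, -4.57, 0.0], [0.07, -4.57, 0.0], [0.07, -4.57, 0.9], [0.07, -4.57, 1.5], [0.07, -4.57, 1.86], [0.07, -4.57, 1.86], [0.07, -4.57, 1.86], [0.07, -4.57, 1.86], [0.07, -4.57, 1.86], [0.07, -4.57, 1.86], [0.07, -4.57, 1.86], [0.07, -4.57, 1.0], [0.07, -4.57, 0.1], [0.07, -4.57, -0.2]]' --rot '[[0, 0, 0], [0, 0, 0], [0, 0, 0], [0, 0, 0], [0, 0, 0], [0, 0, 0], [0, 0, 0], [0, 0, 0], [0, 0, 0], [0, 0, 0], [0, 0, 0], [0, 0, 0], [0, 0, 0], [0, 0, 0], [0, 0, 0], [0, 0, 0], [0, 0, 0], [0, 0, 0], [0, 0, 0]]' --newtons 25

```text
time: 19.35
position: [0.5428, 0.018, 0.3311]
tool_rot: [[-0.992, 0.122, 0.004], [0.122, 0.992, 0.0], [-0.004, 0.001, -1.0]]
wrist_force: [1.1, 0.2, -1.8]
gripper_width: 0.0553
grasp_force: 25.0
```

Run:
```python
from h import *
plan((.477,.302,.14,173),(.477,.302,.036,173))
```

```text
t 19.35 tcp [0.5428 0.018  0.3311] w 0.0553
slide [1.67, 4.56, 0.21] rot [0.01, 0.05, -0.0]
slide [1.68, 4.56, 1.95] rot [0.01, 0.05, -0.0]
```

Call:
move_arm --jaw '[0, 0, 0, 0, 0, 0, 0, 0, 0, 0, 0, 0, 0, 0.8, 0.8, 0.8, 0.8, 0.8, 0.8]' --slide '[[1.63, 4.56, 0.0], [1.63, 4.56, 0.0], [1.63, 4.56, 0.0], [1.63, 4.56, 0.0], [1.63, 4.56, 0.0], [1.63, 4.56, 0.0], [1.63, 4.56, 0.0], [1.63, 4.56, 0.21], [1.63, 4.56, 1.1], [1.63, 4.56, 1.7], [1.63, 4.56, 1.95], [1.63, 4.56, 1.95], [1.63, 4.56, 1.95], [1.63, 4.56, 1.95], [1.63, 4.56, 1.95], [1.63, 4.56, 1.95], [1.63, 4.56, 1.2], [1.63, 4.56, 0.2], [1.63, 4.56, -0.4]]' --rot '[[0, 0, 0], [0, 0, 0], [0, 0, 0], [0, 0, 0], [0, 0, 0], [0, 0, 0], [0, 0, 0], [0, 0, 0], [0, 0, 0], [0, 0, 0], [0, 0, 0], [0, 0, 0], [0, 0, 0], [0, 0, 0], [0, 0, 0], [0, 0, 0], [0, 0, 0], [0, 0, 0], [0, 0, 0]]' --newtons 25

```text
time: 21.72
position: [0.4785, 0.3017, 0.3548]
tool_rot: [[-0.993, 0.122, 0.002], [0.122, 0.993, 0.002], [-0.002, 0.002, -1.0]]
wrist_force: [0.6, 0.6, -0.2]
gripper_width: 0.0733
grasp_force: 0.0
```

Run:
```python
from h import *
f=grab_frame('scene'); cv2.imwrite('pics/c5.png',cv2.resize(f[180:400,180:460,::-1],None,fx=2.5,fy=2.5))
plan((.64,.124,.19,173),(.64,.124,.042,173))
```

```text
t 21.77 tcp [0.479  0.3027 0.3587] w 0.0738
slide [-3.03, -2.63, -0.15] rot [0.06, 0.06, 0.0]
slide [-3.01, -2.64, 2.32] rot [0.06, 0.06, 0.0]
```

View pics/c5.png

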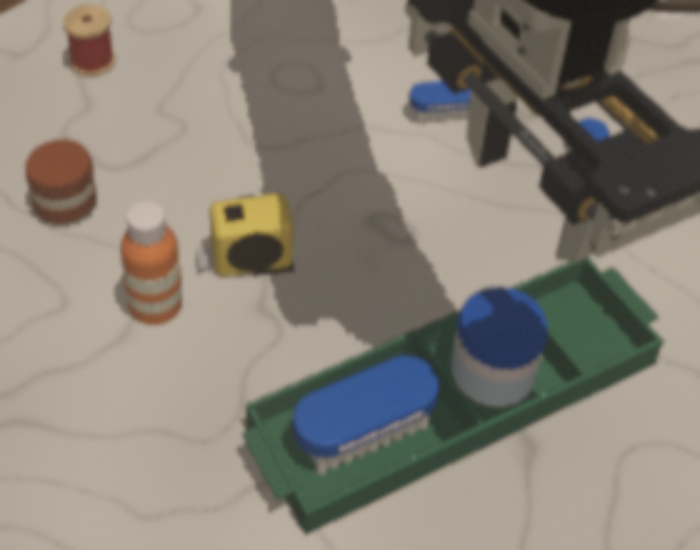

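The scene crop shows the scrub brush at (365,405) and the tablet jar at (498,345), both in their compartments. The bottle stands at (150,265), its cap at about (.64,.127).

Call:
move_arm --jaw '[0.8, 0.8, 0.8, 0.8, 0.8, 0.8, 0.8, 0.8, 0.8, 0.8, 0.8, 0, 0, 0, 0, 0, 0, 0, 0, 0]' --slide '[[-3.02, -2.59, -0.15], [-3.02, -2.59, -0.15], [-3.02, -2.59, -0.15], [-3.02, -2.59, -0.15], [-3.02, -2.59, -0.15], [-3.02, -2.59, -0.15], [-3.02, -2.59, 0.6], [-3.02, -2.59, 1.3], [-3.02, -2.59, 2.0], [-3.02, -2.59, 2.32], [-3.02, -2.59, 2.32], [-3.02, -2.59, 2.32], [-3.02, -2.59, 2.32], [-3.02, -2.59, 2.32], [-3.02, -2.59, 2.32], [-3.02, -2.59, 2.32], [-3.02, -2.59, 1.4], [-3.02, -2.59, 0.5], [-3.02, -2.59, 0.3], [-3.02, -2.59, 0.3]]' --rot '[[0, 0, 0], [0, 0, 0], [0, 0, 0], [0, 0, 0], [0, 0, 0], [0, 0, 0], [0, 0, 0], [0, 0, 0], [0, 0, 0], [0, 0, 0], [0, 0, 0], [0, 0, 0], [0, 0, 0], [0, 0, 0], [0, 0, 0], [0, 0, 0], [0, 0, 0], [0, 0, 0], [0, 0, 0], [0, 0, 0]]' --newtons 25

```text
time: 24.28
position: [0.6394, 0.1247, 0.3341]
tool_rot: [[-0.993, 0.122, 0.001], [0.122, 0.993, -0.0], [-0.001, -0.0, -1.0]]
wrist_force: [-1.1, -0.9, -3.0]
gripper_width: 0.0396
grasp_force: 25.0
```

Run:
```python
from h import *
f=grab_frame('scene'); cv2.imwrite('pics/c6.png',cv2.resize(f[130:350,140:420,::-1],None,fx=2.5,fy=2.5))
plan((.4095,.310,.17,173),(.4095,.310,.048,173))
```

```text
t 24.32 tcp [0.6392 0.1243 0.3327] w 0.0396
slide [4.18, 2.6, -0.25] rot [-0.01, -0.01, -0.0]
slide [4.18, 2.6, 1.78] rot [-0.01, -0.01, -0.0]
```

View pics/c6.png

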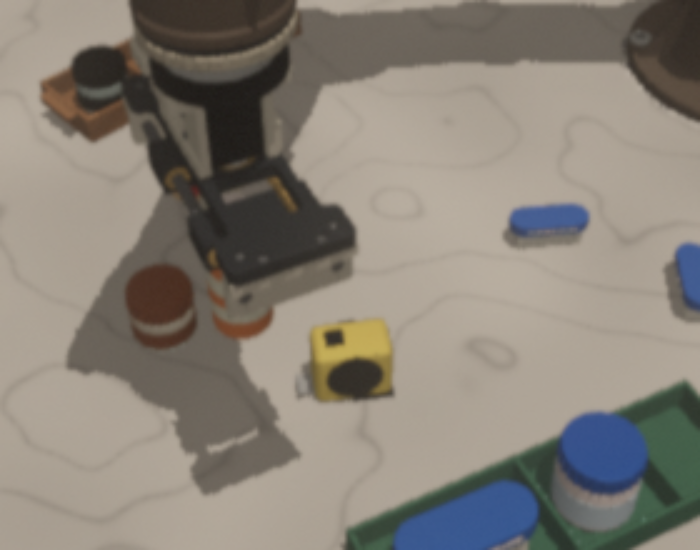

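The bottle is held upright at (240,300), and the black jar is in the wooden tray at (100,78).

Call:
move_arm --jaw '[0, 0, 0, 0, 0, 0, 0, 0, 0, 0, 0, 0, 0]' --slide '[[4.18, 2.6, -0.15], [4.18, 2.6, -0.15], [4.18, 2.6, -0.15], [4.18, 2.6, -0.15], [4.18, 2.6, -0.15], [4.18, 2.6, -0.15], [4.18, 2.6, -0.15], [4.18, 2.6, -0.15], [4.18, 2.6, 0.7], [4.18, 2.6, 1.4], [4.18, 2.6, 1.78], [4.18, 2.6, 1.78], [4.18, 2.6, 1.78]]' --rot '[[0, 0, 0], [0, 0, 0], [0, 0, 0], [0, 0, 0], [0, 0, 0], [0, 0, 0], [0, 0, 0], [0, 0, 0], [0, 0, 0], [0, 0, 0], [0, 0, 0], [0, 0, 0], [0, 0, 0]]' --newtons 25

```text
time: 25.95
position: [0.4102, 0.3102, 0.2278]
tool_rot: [[-0.992, 0.123, 0.001], [0.123, 0.992, 0.001], [-0.0, 0.001, -1.0]]
wrist_force: [-0.1, 1.2, -1.1]
gripper_width: 0.0395
grasp_force: 25.0
```

Call:
move_arm --jaw '[0.75, 0.75, 0.75, 0.75, 0.75, 0.75, 0.75, 0.75, 0.75]' --slide '[[0, 0, 0], [0, 0, 0], [0, 0, 0], [0, 0, -0.6], [0, 0, -1.5], [0, 0, -2.5], [0, 0, -2.8], [-0.8, -2, -2.8], [-0.8, -2.5, -2.8]]' --rot '[[0, 0, 0], [0, 0, 0], [0, 0, 0], [0, 0, 0], [0, 0, 0], [0, 0, 0], [0, 0, 0], [0, 0, 0], [0, 0, 0]]'

```text
time: 27.08
position: [0.4345, 0.1867, 0.3948]
tool_rot: [[-0.993, 0.12, 0.0], [0.12, 0.993, -0.0], [-0.0, -0.0, -1.0]]
wrist_force: [1.5, -1.7, -0.0]
gripper_width: 0.0691
grasp_force: 0.0
```

Run:
```python
from h import *
a=grab_frame('scene')[100:400,140:460,::-1];b=grab_frame('side')[80:400,100:440,::-1]
cv2.imwrite('pics/c7.png',np.hstack([cv2.resize(a,(400,400)),cv2.resize(b,(400,400))]))
```

```text
(no output)
```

View pics/c7.png

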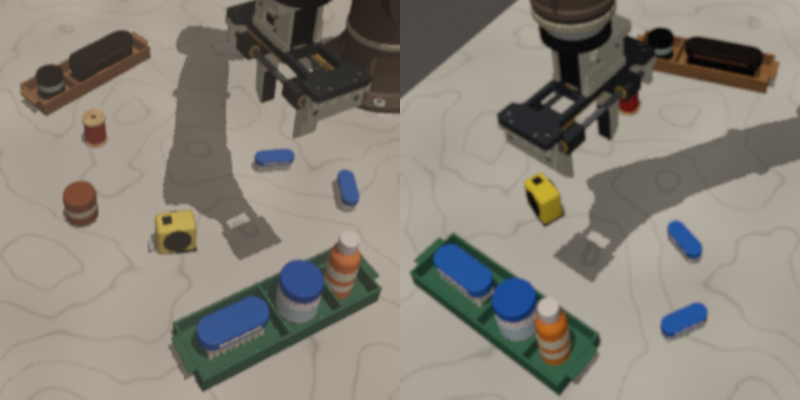

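Both views show all five items in their compartments: the scene half at (50,82), (100,55), (233,322), (300,290) and (343,265). I'll take one zoomed check before handing in.

Run:
```python
from h import *
S=grab_frame('scene');D=grab_frame('side')
r=lambda i:cv2.resize(i[:,:,::-1],(400,280),interpolation=cv2.INTER_CUBIC)
cv2.imwrite('pics/c8.png',np.vstack([np.hstack([r(S[115:192,155:265]),r(D[85:162,310:430])]),np.hstack([r(S[255:395,265:465]),r(D[250:397,100:310])])]))
```

```text
(no output)
```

View pics/c8.png

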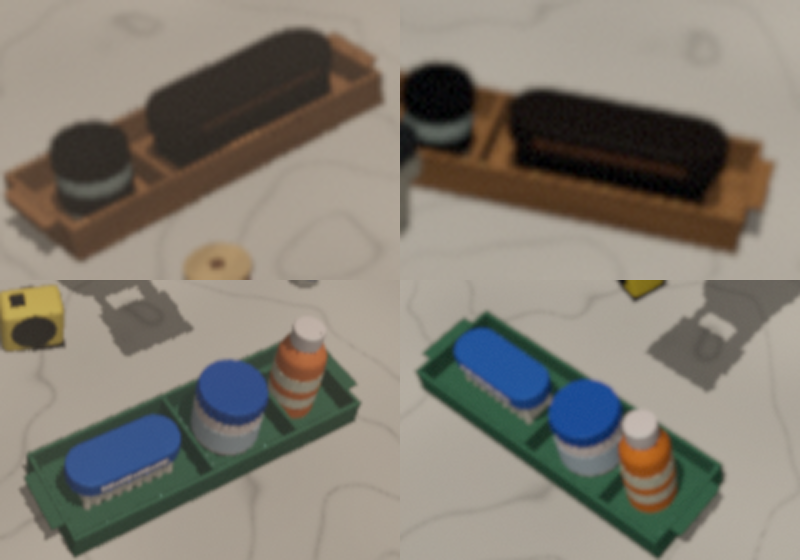

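All five items sit flat on their compartment floors and both trays are level, so I'm handing in.

```bash
python3 -c "
from rig import *
print(finish_job())"
```

```text
the job is handed in; nothing more can be done
None
```

The job is handed in at about 27 s of the 128 s limit: the last pictures showed all five items flat in their own compartments, both trays level, and the brown cream, spool and tape where they stood; the judge's verdict was not returned.

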